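# Tip a power module onto its back and push it home against the stop

### The job

On the dark work plate two power modules stand on end; push over the one with the bare green circuit board, so that it lies flat on its black heat sink with the green board facing up. Then push it along the plate until its top end sits flush against the steel stop bar, and leave it there. Only push with the fingertips, never grasp or lift it, leave the grey-covered module standing, and do not disturb anything else on the bench.

Things in the scene. Friction and masses are not known exactly. Their poses are not given: they have to be found in the camera images.
- plate: Aluminium work plate with dark rubber top, 360 x 300 x 10 mm (x, y, z), fixed. Origin: centre of its underside, on the bench. Across its -x end stands an steel stop bar, 280 mm long (y), 20 mm thick, rising 35 mm above the rubber. The two modules start side by side near the +x end, 70 mm either side of the middle in y; which is which varies.
- stop (a point): Middle of the stop bar's inner face (the face towards the modules), at the level of the rubber top. Same axes as the plate: x points straight out of that face along the plate, y along the bar.
- module: Loose module with the bare green board, standing on end at first, 120 mm tall (z), 70 wide (y), 0.4 to 0.7 kg. Origin: centre of its lower end. x points out of the board, at the start away from the stop bar within 0.2 rad. Back of the black heat sink at x = -25 mm, board face at x = +16; components up to x = +25 on its lower 65 mm, bare above. Slides on the rubber with 3 to 9 N.
- module_centre (a point): Point on the module's middle line, 60 mm from its lower end (module frame 0, 0, 60 mm). Pushed on the board's bare top part the module tips over its rear lower edge and falls towards the bar, ending 50 to 130 mm short of it; then its x axis points up, its z axis towards the bar, and it is 41 mm thick (50 mm at the components).
- module_top_left (a point): Point at the +y side of the module's top end (module frame -5, 35, 120 mm).
- module_top_right (a point): Point at the -y side of the module's top end (module frame -5, -35, 120 mm).
- covered: Second module, loose, same heat sink and size, but with a plain grey cover in place of the green board (cover face at x = +22 mm). Origin: centre of its lower end; stands on end, to be left standing.
- can0: Empty turned steel can, 42 mm diameter, 39 mm high, loose on the bench beside the plate's -y edge. Origin: centre of its underside. Leave alone.
- can1: Empty turned steel can, 42 mm diameter, 39 mm high, loose on the bench beside the plate's -y edge. Origin: centre of its underside. Leave alone.
- can2: Empty turned steel can, 42 mm diameter, 39 mm high, loose on the bench beside the plate's -y edge. Origin: centre of its underside. Leave alone.
- spool: White plastic spool standing on its flange, 56 mm diameter, 38 mm high, loose on the bench beside the plate's +y edge. Origin: centre of its underside. Leave alone.
- driver: Screwdriver, 170 mm long, lying on the bench left of the plate, loose. Leave alone.
- pot: Small blue plastic pot, 60 mm diameter, 60 mm high, loose on the bench right of the plate. Origin: centre of its underside. Leave alone.

How it is judged:
By the outcome, as a careful person would: the job done as asked, in the order asked, and still so for the second after the job is handed in, with the robot touching nothing.
It also fails if it takes over 48 s, if anything falls off the work surface, if the arm or the gripper's body presses on something with over 40 N, if the wrist force passes 120 N, or if a joint passes its speed limit or range.

### The arm

A 7-joint arm with a two-finger parallel gripper is mounted at the origin on the work surface. World frame = base frame: x ahead of the robot, y to its left, z up, the work surface at z = 0. Lengths are in m, angles in rad, forces in N, time in s.
With the tool pointing down it reaches from about 0.35 to 0.9 m from the base axis. Payload 8.1 kg.
Tool frame: the origin (TCP) lies midway between the tips of the shut fingers; the grasp point (between the pads) lies 19 mm behind it; z points along the fingers, y is the line along which they close (so a half turn about z gives the same grasp; the last joint's range is limited). The gripper opens to 92 mm and grips with 3 to 60 N. Pads are 19 mm wide; open, the fingers measure 130 mm over their backs; the gripper's body (75 mm by 190 mm) begins 47 mm behind the grasp point.
Start: joints at [0.999, 0.434, 0.025, 1.573, -0.012, 1.134, -0.075], TCP at [0.282, -0.558, 0.227] pointing down, gripper open.
Joint ranges: [-2.62, 2.62], [-0.44, 2.09], [-1.27, 1.32], [0.08, 2.57], [-1.32, 4.46], [0.12, 2], [-2.74, 2.74]. Speed limits (rad/s): [2.22, 2.22, 3.01, 3.01, 3.14, 3.14, 3.14].

### API

Orientations are given as a rotation vector (axis times angle).
In Python, from cell import observe, cams, job gives the robot as it stands. The module is installed in compiled form; this text tells all that it offers.
- The arm moves only by the tool step_arm, never from a script. Its argument "steps" is a list of rows, each a list of 6 numbers: the shift along the world's x, y, z in mm, then the turn, a rotation vector about the world's x, y, z in rad. In form: [[dx, dy, dz, rx, ry, rz], ...]. A call has 1 to 20 rows; each row shifts and turns the commanded pose from where the row before left it; what a row does not reach is not made up. A row lasts 1/12 s, in which the tool goes at most 41.7 mm and 7.16 degrees, less where a joint would pass 70% of its speed; a pose out of reach is approached as far as the arm can. A call with a gripper value outside its range is refused whole. "gripper" is the opening, from 0 (shut) to 1 (fully open), set as the call begins (left out, the last holds). The fingers move at their own pace and stop on an object; "force" is the grip in N (left out, the last holds). Time passes only in rows, so rows that do not move let the fingers close. It gives the time, the measured TCP pose, the force, the opening and the grip force at its end, in the units of the state.
- observe(): the state, without advancing time (a new reading comes with each control period).
- cams.get_image(name): name is "scene" or "top" or "wrist"; returns the picture (400x640x3 uint8, red, green, blue); there is no depth.
- cams.get_calibration(name): a dict with "fov_y" (degrees; the focal length in pixels is half the picture's height over the tangent of half this angle, whatever the lens; pixels are square), "cx", "cy" (the principal point, pixels), "world_to_cam" (4x4, takes a point from world to camera coordinates). Camera axes: x right, y up, looking along -z (the intrinsics and any distortion apply to the point x, -y, -z); pixel columns grow to the right and rows downward; lengths in m; the calibration is good to about 2 mm. A picture is of the moment at which its call begins: read the wrist's pose just before it. get_calibration takes no time and is no camera call; for the wrist camera it gives the pose at the moment of the call.
- job.sign_off(): hands the job in; it is judged then, once.
The state is a dict: "clock": time; "joints": joint angles; "dq": joint speeds; "joint_efforts": joint torques, N m; "position": TCP position; "ee_rot": TCP orientation; "force": force on the tool from outside, world axes, zero at the start; "ft_torque": the same for the moment, N m; "width": opening from 0.0 (shut) to 1.0 (fully open); "gripper_force": force on a finger pad.
Only numpy, scipy, OpenCV 4.12 (cv2) and the standard library are available. Lean on these libraries where they do the work, as an engineer would, in place of code of your own. Each camera call takes 0.05 s, during which the arm holds its last target. There are 200 camera calls.

## Working session

There is one attempt and no reset: what is moved stays moved. The work goes in short steps, Python scripts to look and compute and a tool call to move; the robot and the scene stay as the last step left them, time stands still between calls to the robot, and variables do not carry over. Pictures are saved under pics/ and viewed, at most 10 in all, crops included, and the job is handed in when it is done.

Besides the shell and the picture viewer there is one more tool, called as name(argument=value, ...) on one line, values as JSON. step_arm: Moves the arm, as the interface text tells. Its arguments: {"type":"object","properties":{"steps":{"type":"array","items":{"type":"array","items":{"type":"number"}}},"gripper":{"type":"number"},"force":{"type":"number"}},"required":["steps"]}

```bash
mkdir -p pics; cat > h.py <<'E'
import numpy as np, cv2
from cell import observe, cams, job
def K(c):
    f=200/np.tan(np.radians(c['fov_y'])/2); return f,c['cx'],c['cy']
def ray(c,u,v):
    f,cx,cy=K(c); d=np.array([(u-cx)/f,-(v-cy)/f,-1.]); T=np.linalg.inv(c['world_to_cam']); return T[:3,3],T[:3,:3]@d
def at_z(c,u,v,z):
    o,d=ray(c,u,v); return o+d*(z-o[2])/d[2]
def proj(c,p):
    q=c['world_to_cam']@np.append(p,1); f,cx,cy=K(c); return cx-f*q[0]/q[2], cy+f*q[1]/q[2]
def snap(name,out,crop=None,s=1):
    im=cams.get_image(name)
    if crop: im=im[crop[1]:crop[3],crop[0]:crop[2]]
    cv2.imwrite('pics/'+out,cv2.cvtColor(cv2.resize(im,None,fx=s,fy=s,interpolation=cv2.INTER_CUBIC),cv2.COLOR_RGB2BGR))
E
python3 - <<'E'
from h import *
snap('scene','s0.png',s=1.25); snap('top','t0.png',s=1.25)
for n in('scene','top'):
    c=cams.get_calibration(n); print(n,{k:(np.round(v,3).tolist()) for k,v in c.items()})
s=observe(); print(s['position'],s['ee_rot'],s['clock'],s['width'])
E
```

```text
scene {'fov_y': 45.997, 'cx': 320.994, 'cy': 197.699, 'world_to_cam': [[0.771, 0.637, 0.013, -0.447], [-0.413, 0.483, 0.772, 0.188], [0.485, -0.601, 0.635, -1.761], [0.0, 0.0, 0.0, 1.0]]}
top {'fov_y': 47.052, 'cx': 317.022, 'cy': 201.163, 'world_to_cam': [[0.002, -1.0, -0.01, 0.015], [0.987, 0.0, 0.163, -0.593], [-0.163, -0.01, 0.987, -1.344], [0.0, 0.0, 0.0, 1.0]]}
[ 0.28212759 -0.55718934  0.2260387 ] [-3.05441372e+00 -7.29264451e-01  6.97495332e-04] 0.1 1.0002399683159107
```

View pics/s0.png

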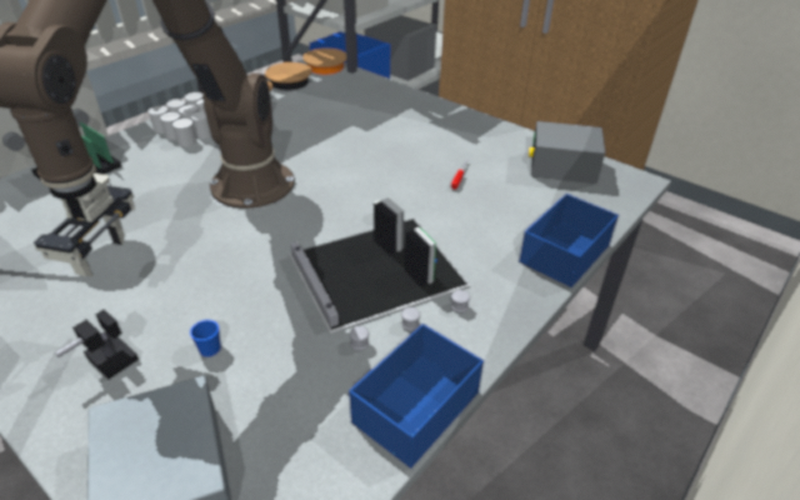

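View pics/t0.png

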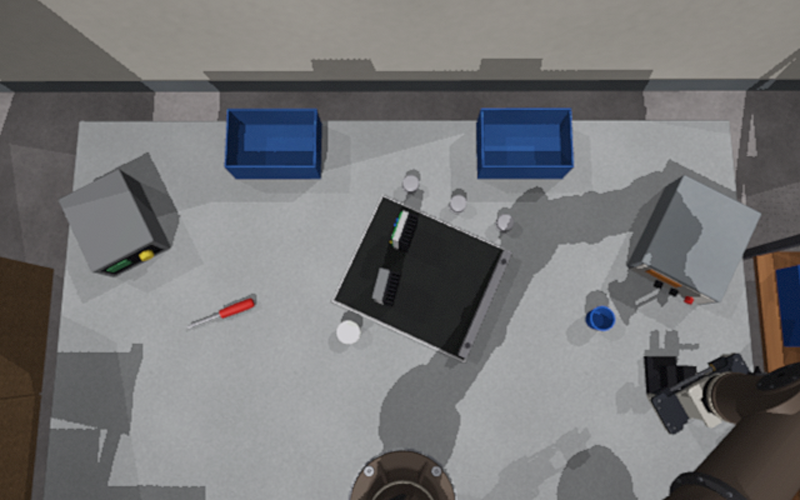

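The green-board module is the far one, at top-view pixel (400,230). The covered module is nearer the base, at (384,286), and the stop bar is on the right of the plate. I'll enlarge the plate area.

```bash
python3 - <<'E'
from h import *
snap('top','t1.png',(260,150,416,294),5.1)
snap('scene','s1.png',(225,150,385,280),5)
E
python3 -c "
import cv2
a=cv2.imread('pics/t1.png');a=cv2.resize(a,(780,720))[:600];print(a.shape);cv2.imwrite('pics/t1.png',a)
a=cv2.imread('pics/s1.png');cv2.imwrite('pics/s1.png',a[:600])"
```

```text
(600, 780, 3)
```

View pics/t1.png

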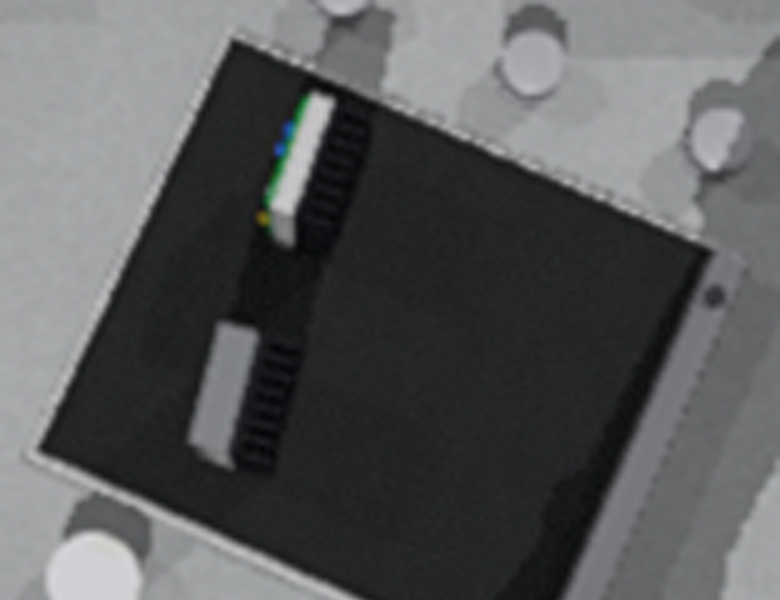

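The crop is 5x, with its origin at top-view pixel (260,150). It shows:
- **Plate corners:** (236,41) and (40,452).
- **Bar:** its top inner edge runs from (713,252) to (565,598).
- **Green module:** the top edge of the board runs from (308,95) to (271,206).
- **Covered module:** the top edge of the cover runs from (219,322) to (190,442).

```bash
python3 - <<'E'
from h import *
c=cams.get_calibration('top')
g=lambda u,v,z: at_z(c,260+u/5,150+v/5,z)
A=g(236,41,.01);B=g(40,452,.01);C=g(713,252,.045);D=g(565,598,.045)
print('plate',A,B,np.linalg.norm(A-B)); print('bar',C,D)
yax=(B-A)/np.linalg.norm(B-A); yb=(D-C)/np.linalg.norm(D-C); print('y axes',yax,yb)
a=np.arctan2(*(yax+yb)[:2][::-1]); y=np.array([np.cos(a),np.sin(a),0]); x=np.array([y[1],-y[0],0])
print('x',x,'yaw',np.arctan2(x[1],x[0]))
ctr=(A+B)/2 - .18*x; stop=ctr-.16*x; stop[2]=.01; print('ctr',ctr,'stop',stop,'bar offset check',(C-stop)@x,(D-stop)@x,(C-stop)@y)
for n,P,Q in(('green',g(308,95,.13),g(271,206,.13)),('cov',g(219,322,.13),g(190,442,.13))):
    m=(P+Q)/2; print(n,P,Q,np.linalg.norm(P-Q),'in stop frame',[(round((p-stop)@x,4),round((p-stop)@y,4)) for p in(P,Q,m)])
for n in('can0',):pass
for u,v in((345,5),(532,62),(718,138)): p=g(u,v,.039); print('can',p,(p-stop)@x,(p-stop)@y)
E
```

```text
plate [0.73709291 0.04725049 0.01      ] [0.47685825 0.16648652 0.01      ] 0.28625043490711904
bar [ 0.59588105 -0.24415968  0.045     ] [ 0.38799486 -0.15071241  0.045     ]
y axes [-0.90911534  0.41654447  0.        ] [-0.91208809  0.40999428  0.        ]
x [0.41327205 0.91060761 0.        ] yaw 1.1447519239747006
ctr [ 0.53258661 -0.05704086  0.01      ] stop [ 0.46646308 -0.20273808  0.01      ] bar offset check 0.015766000606988274 0.014946249676850792 -0.1349673756960147
green [0.67348922 0.00165204 0.13      ] [0.60834678 0.02281504 0.13      ] 0.0684938719753786 in stop frame [(np.float64(0.2717), np.float64(-0.1041)), (np.float64(0.264), np.float64(-0.036)), (np.float64(0.2679), np.float64(-0.07))]
cov [0.54134843 0.05215269 0.13      ] [0.47318308 0.06803997 0.13      ] 0.06999228448203483 in stop frame [(np.float64(0.2631), np.float64(0.0371)), (np.float64(0.2493), np.float64(0.1058)), (np.float64(0.2562), np.float64(0.0715))]
can [ 0.75246611 -0.02132929  0.039     ] 0.2833892841952703 -0.18546534417500762
can [ 0.71598317 -0.13687123  0.039     ] 0.1630985311026239 -0.19999396770374317
can [ 0.66790902 -0.25031403  0.039     ] 0.039928954150714645 -0.20310001611124476
```

View pics/s1.png

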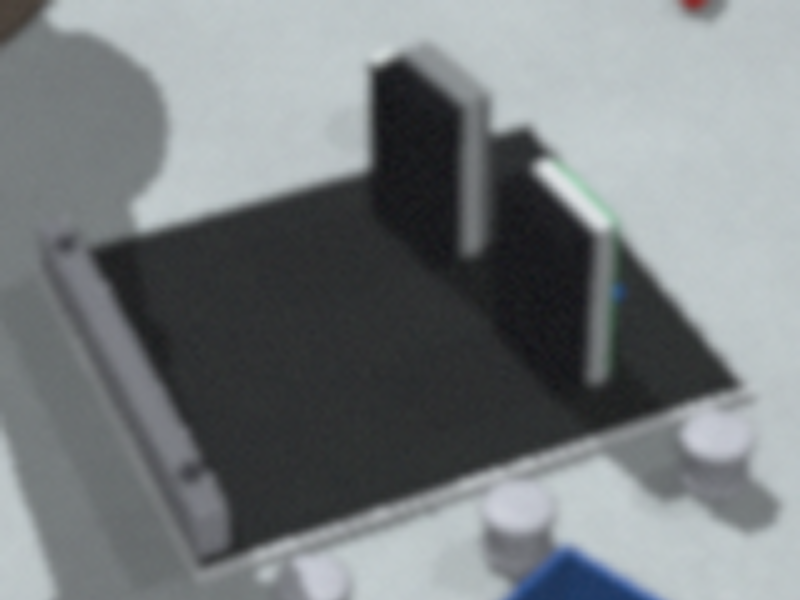

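In the scene crop the green board's bare face points away from the bar, at (600,210), with the covered module behind it at (430,150). The module is yawed about 0.11 rad from the plate axis. I'll move high to the far side of the board, with the finger line parallel to the board.

step_arm(steps=[[18.5, 31, 0, 0, 0, 0.0395], [18.5, 31, 0, 0, 0, 0.0395], [18.5, 31, 0, 0, 0, 0.0395], [18.5, 31, 0, 0, 0, 0.0395], [18.5, 31, 0, 0, 0, 0.0395], [18.5, 31, 0, 0, 0, 0.0395], [18.5, 31, 0, 0, 0, 0.0395], [18.5, 31, 0, 0, 0, 0.0395], [18.5, 31, 0, 0, 0, 0.0395], [18.5, 31, 0, 0, 0, 0.0395], [18.5, 31, 0, 0, 0, 0.0395], [18.5, 31, 0, 0, 0, 0.0395], [18.5, 31, 0, 0, 0, 0.0395], [18.5, 31, 0, 0, 0, 0.0395], [18.5, 31, 0, 0, 0, 0.0395], [18.5, 31, 0, 0, 0, 0.0395], [18.5, 31, 0, 0, 0, 0.0395], [18.5, 31, 0, 0, 0, 0.0395], [18.5, 31, 0, 0, 0, 0.0395], [18.5, 31, 0, 0, 0, 0.0395]], gripper=0.25)

```text
clock: 1.87
position: [0.6529, 0.0639, 0.2265]
ee_rot: [2.538, 1.851, -0.001]
force: [0.7, -0.5, 0.5]
width: 0.251
gripper_force: 0.0
```

step_arm(steps=[[1, 0, -19, 0, 0, 0], [1, -0.5, -19, 0, 0, 0], [1, 0, -19, 0, 0, 0], [1, -0.5, -19, 0, 0, 0], [0, -0.5, -19, 0, 0, 0], [0, 0, -19, 0, 0, 0], [0, 0, 0, 0, 0, 0]])

```text
clock: 2.45
position: [0.6538, 0.0601, 0.1085]
ee_rot: [-2.537, -1.848, 0.009]
force: [-1.6, -1.0, 0.1]
width: 0.247
gripper_force: 0.0
```

```bash
python3 - <<'E'
from h import *
snap('scene','s2.png',(225,130,385,250),5)
E
```

```text
(no output)
```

View pics/s2.png

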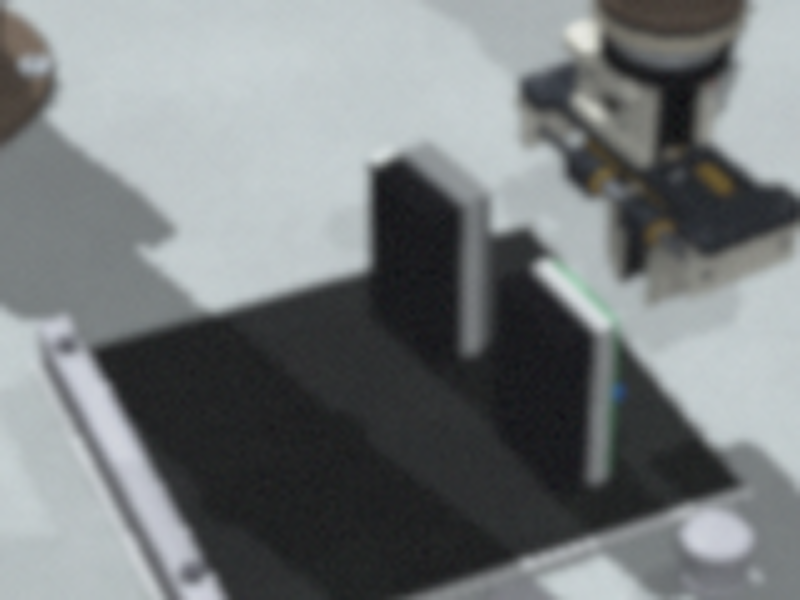

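The gripper is behind the board, with its fingertips near (640,285). The board's top edge runs from (552,262) to (618,318). I'll check the alignment by projecting known points into this view.

```bash
python3 - <<'E'
from h import *
c=cams.get_calibration('scene'); p=observe()['position']
f=lambda q:(np.round((np.array(proj(c,q))-[225,130])*5))
print('tcp',f(p),p); print('board top',f([.6735,.0017,.13]),f([.6083,.0228,.13]))
y=np.array([.951,-.309,0]); print('fingers',f(p+.03*y),f(p-.03*y))
print('bar',f([.5959,-.2442,.045]),f([.388,-.1507,.045]))
E
```

```text
tcp [643. 285.] [0.65481691 0.06046135 0.1107076 ]
board top [610. 319.] [544. 257.]
fingers [673. 311.] [615. 258.]
bar [221. 595.] [ 85. 355.]
```

step_arm(steps=[[-2.5, -7.6, 0, 0, 0, 0], [-2.5, -7.6, 0, 0, 0, 0], [-2.5, -7.6, 0, 0, 0, 0], [-2.5, -7.6, 0, 0, 0, 0], [-1.2, -3.8, 0, 0, 0, 0], [-1.2, -3.8, 0, 0, 0, 0], [-1.2, -3.8, 0, 0, 0, 0], [-1.2, -3.8, 0, 0, 0, 0], [-1.2, -3.8, 0, 0, 0, 0]])

```text
clock: 3.25
position: [0.6403, 0.0115, 0.1128]
ee_rot: [-2.539, -1.85, -0.0]
force: [0.5, 0.8, 0.3]
width: 0.246
gripper_force: 0.4
```

step_arm(steps=[[-1.2, -3.8, 0, 0, 0, 0], [-1.2, -3.8, 0, 0, 0, 0], [-1.2, -3.8, 0, 0, 0, 0], [-1.2, -3.8, 0, 0, 0, 0], [-1.2, -3.8, 0, 0, 0, 0], [-1.2, -3.8, 0, 0, 0, 0], [-1.2, -3.8, 0, 0, 0, 0], [-1.2, -3.8, 0, 0, 0, 0], [-1.2, -3.8, 0, 0, 0, 0], [-1.2, -3.8, 0, 0, 0, 0], [-1.2, -3.8, 0, 0, 0, 0], [-1.2, -3.8, 0, 0, 0, 0], [0, 0, 0, 0, 0, 0], [0, 0, 0, 0, 0, 0]])

```text
clock: 4.42
position: [0.6259, -0.0344, 0.1128]
ee_rot: [2.54, 1.849, 0.0]
force: [-0.1, 1.1, 0.1]
width: 0.25
gripper_force: 0.0
```

```bash
python3 - <<'E'
from h import *
snap('scene','s3.png',(225,130,385,250),5)
E
```

```text
(no output)
```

View pics/s3.png

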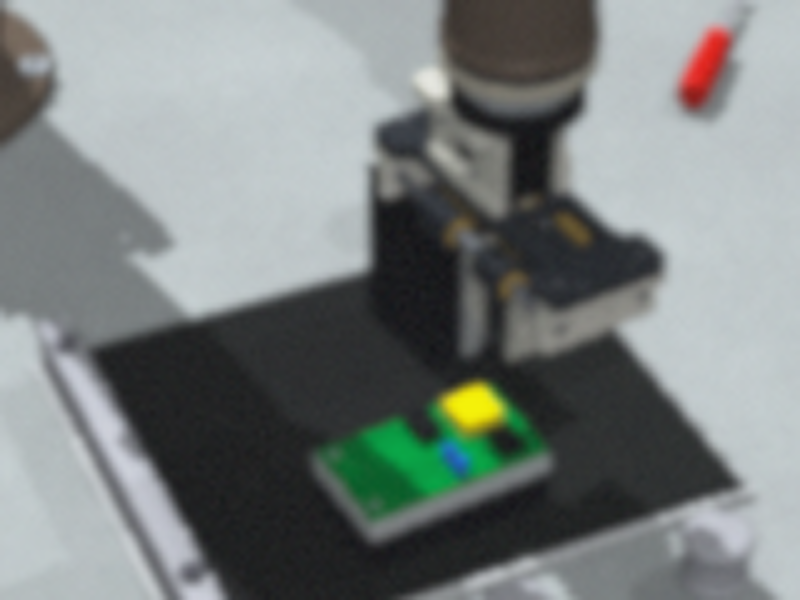

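The module lies flat with the green board up, and the covered module is still standing. The board corners in the crop are (313,455), (374,532), (552,455) and about (494,382).

```bash
python3 - <<'E'
from h import *
c=cams.get_calibration('scene')
g=lambda u,v,z: at_z(c,225+u/5,130+v/5,z)
x=np.array([.4133,.9106,0]);y=np.array([-.9106,.4133,0]);stop=np.array([.4728,-.1888,.01])
Ps=[g(313,455,.051),g(374,532,.051),g(552,455,.051),g(494,382,.051)]
for p in Ps: print(p.round(4),((p-stop)@x).round(4),((p-stop)@y).round(4))
for u,v in((95,350),(228,598)):
    p=g(u,v,.045);print('bar',p.round(4),((p-stop)@x).round(4))
p=observe()['position'];print('tcp',p,(p-stop)@x,(p-stop)@y)
lo=(Ps[2]+Ps[3])/2
for d in(.04,): 
    q=stop+x*((lo-stop)@x+d)+y*(-.08); print('pre',q)
E
```

```text
[ 0.5614 -0.1317  0.051 ] 0.0886 -0.0571
[ 0.6313 -0.1568  0.051 ] 0.0946 -0.1311
[ 0.6678 -0.0411  0.051 ] 0.2151 -0.1165
[ 0.6003 -0.0122  0.051 ] 0.2135 -0.0431
bar [ 0.3888 -0.1435  0.045 ] 0.0066
bar [ 0.6005 -0.243   0.045 ] 0.0034
tcp [ 0.62602707 -0.03402277  0.11278176] 0.20426889655220454 -0.07555913940801395
pre [0.65074527 0.00969075 0.01      ]
```

step_arm(steps=[[8, 13, 0, 0, 0, -0.03], [8, 13, 0, 0, 0, -0.03], [8, 13, 0, 0, 0, -0.03], [8, 13, 0, 0, 0, -0.024], [0, 0, -16.5, 0, 0, 0], [0, 0, -16.5, 0, 0, 0], [0, 0, -16.5, 0, 0, 0], [0, 0, -16.5, 0, 0, 0], [0, 0, -16.5, 0, 0, 0], [0, 0, 0, 0, 0, 0], [0, 0, 0, 0, 0, 0]])

```text
clock: 5.38
position: [0.6574, 0.0183, 0.0297]
ee_rot: [-2.64, -1.702, 0.002]
force: [0.2, 0.4, 0.3]
width: 0.254
gripper_force: 0.0
```

step_arm(steps=[[-3.3, -7.3, 0, 0, 0, 0], [-3.3, -7.3, 0, 0, 0, 0], [-3.3, -7.3, 0, 0, 0, 0], [-3.3, -7.3, 0, 0, 0, 0], [-2.1, -4.6, 0, 0, 0, 0], [-2.1, -4.6, 0, 0, 0, 0], [-2.1, -4.6, 0, 0, 0, 0], [-2.1, -4.6, 0, 0, 0, 0], [-2.1, -4.6, 0, 0, 0, 0], [-2.1, -4.6, 0, 0, 0, 0], [-2.1, -4.6, 0, 0, 0, 0], [-2.1, -4.6, 0, 0, 0, 0], [-2.1, -4.6, 0, 0, 0, 0], [-2.1, -4.6, 0, 0, 0, 0], [-2.1, -4.6, 0, 0, 0, 0], [-2.1, -4.6, 0, 0, 0, 0], [-2.1, -4.6, 0, 0, 0, 0]])

```text
clock: 6.8
position: [0.6172, -0.0715, 0.0302]
ee_rot: [-2.641, -1.701, -0.0]
force: [2.2, 3.2, 3.2]
width: 0.25
gripper_force: 1.7
```

```bash
python3 - <<'E'
from h import *
snap('scene','s4.png',(225,130,385,250),5)
p=observe()['position'];print(p,(p-[.4728,-.1888,.01])@[.4133,.9106,0])
E
```

```text
[ 0.61661488 -0.07305708  0.03008425] 0.1648341918613968
```

View pics/s4.png

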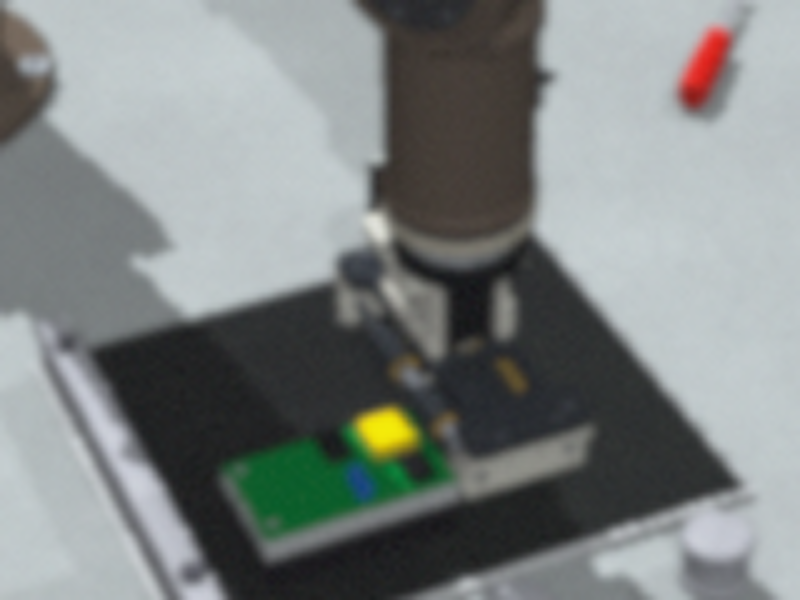

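The module is sliding and has squared up. Its top end runs from (222,470) to (268,548), with about 35 mm left to the bar. The forces are low.

step_arm(steps=[[-2.1, -4.6, 0, 0, 0, 0], [-2.1, -4.6, 0, 0, 0, 0], [-2.1, -4.6, 0, 0, 0, 0], [-2.1, -4.6, 0, 0, 0, 0], [-0.8, -1.8, 0, 0, 0, 0], [-0.8, -1.8, 0, 0, 0, 0], [-0.8, -1.8, 0, 0, 0, 0]])

```text
clock: 7.43
position: [0.6064, -0.0952, 0.0301]
ee_rot: [-2.641, -1.701, 0.001]
force: [0.5, 0.9, 0.5]
width: 0.252
gripper_force: 1.0
```

step_arm(steps=[[-0.6, -1.4, 0, 0, 0, 0], [-0.6, -1.4, 0, 0, 0, 0], [-0.6, -1.4, 0, 0, 0, 0], [-0.6, -1.4, 0, 0, 0, 0]])

```text
clock: 7.77
position: [0.6041, -0.1006, 0.0301]
ee_rot: [-2.641, -1.702, 0.0]
force: [0.4, 2.0, -0.8]
width: 0.249
gripper_force: 0.8
```

step_arm(steps=[[-0.6, -1.4, 0, 0, 0, 0], [-0.6, -1.4, 0, 0, 0, 0], [-0.6, -1.4, 0, 0, 0, 0]])

```text
clock: 8.02
position: [0.6027, -0.1044, 0.0303]
ee_rot: [-2.641, -1.702, -0.001]
force: [1.6, 7.0, -1.6]
width: 0.246
gripper_force: 3.2
```

step_arm(steps=[[-0.6, -1.4, 0, 0, 0, 0], [-0.6, -1.4, 0, 0, 0, 0]])

```text
clock: 8.18
position: [0.6026, -0.1045, 0.0306]
ee_rot: [-2.638, -1.703, -0.006]
force: [5.4, 11.9, -1.8]
width: 0.244
gripper_force: 6.7
```

step_arm(steps=[[-0.6, -1.4, 0, 0, 0, 0], [-0.4, -0.9, 0, 0, 0, 0], [0, 0, 0, 0, 0, 0]])

```text
clock: 8.43
position: [0.6026, -0.1044, 0.0309]
ee_rot: [-2.636, -1.705, -0.011]
force: [5.7, 14.1, -1.9]
width: 0.25
gripper_force: 7.8
```

```bash
python3 - <<'E'
from h import *
snap('scene','s5.png',(230,195,330,270),8)
E
```

```text
(no output)
```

View pics/s5.png

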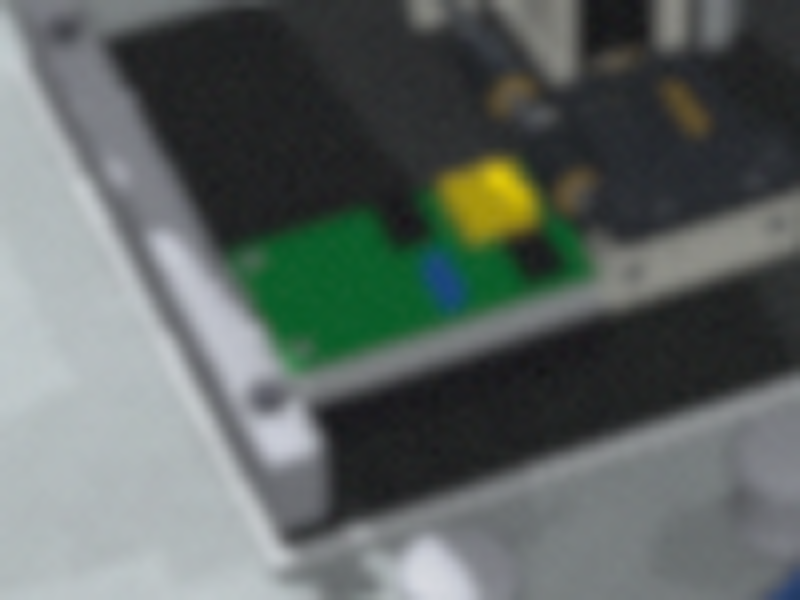

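The top end sits against the bar along its whole width, from (230,245) to (290,370), and the force has risen to 15 N with no more motion. I'll back off, lift and check.

step_arm(steps=[[1.2, 2.7, 0, 0, 0, 0], [2, 4.5, 0, 0, 0, 0], [3, 6.6, 0, 0, 0, 0], [4, 9, 0, 0, 0, 0], [4, 9, 0, 0, 0, 0], [0, 0, 10, 0, 0, 0], [0, 0, 25, 0, 0, 0], [0, 0, 35, 0, 0, 0], [0, 0, 35, 0, 0, 0], [0, 0, 35, 0, 0, 0], [0, 0, 35, 0, 0, 0], [-20, 0, 35, 0, 0, 0], [-35, 0, 10, 0, 0, 0], [-35, 0, 0, 0, 0, 0], [-35, 0, 0, 0, 0, 0], [-35, 0, 0, 0, 0, 0], [-20, 0, 0, 0, 0, 0], [0, 0, 0, 0, 0, 0]])

```text
clock: 9.98
position: [0.4303, -0.0782, 0.251]
ee_rot: [2.641, 1.7, -0.003]
force: [-0.2, 0.3, 0.6]
width: 0.25
gripper_force: 0.0
```

```bash
python3 - <<'E'
from h import *
snap('top','t2.png',(240,140,416,294),4); snap('scene','s6.png',(225,150,345,270),4)
a=cv2.imread('pics/t2.png')[:590]; b=cv2.imread('pics/s6.png')
cv2.imwrite('pics/t2.png',cv2.resize(np.hstack([a,np.vstack([b,np.zeros((590-480,480,3),np.uint8)])]),(800,400)))
print(observe()['clock'])
E
```

```text
10.0833
```

View pics/t2.png

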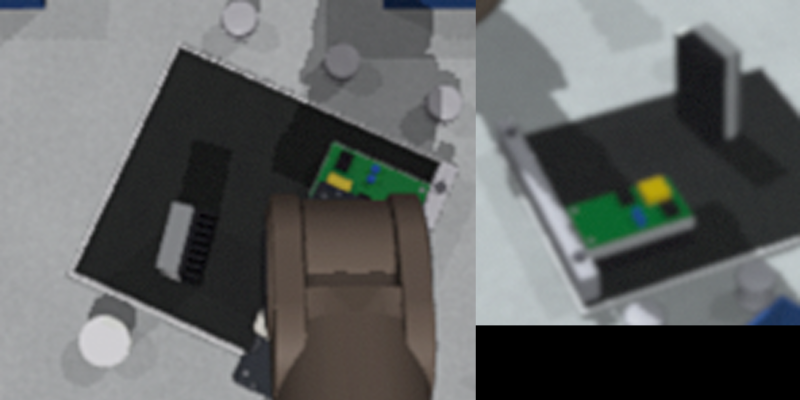

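The covered module still stands, and the green module lies against the bar with nothing else moved. I'll move the arm out of the top view for one last check of the contact line.

step_arm(steps=[[-5, -30, 0, 0, 0, 0], [-5, -30, 0, 0, 0, 0], [-5, -30, 0, 0, 0, 0], [-5, -30, 0, 0, 0, 0], [-5, -30, 0, 0, 0, 0], [-5, -30, 0, 0, 0, 0], [-5, -30, 0, 0, 0, 0], [-5, -30, 0, 0, 0, 0], [-5, -30, 0, 0, 0, 0], [0, 0, 0, 0, 0, 0]])

```text
clock: 10.92
position: [0.3883, -0.3549, 0.25]
ee_rot: [2.645, 1.691, -0.003]
force: [-1.5, -0.7, 0.6]
width: 0.254
gripper_force: 0.0
```

```bash
python3 - <<'E'
from h import *
snap('top','t3.png',(345,185,425,245),10)
s=observe();print(s['clock'],s['position'])
E
```

```text
10.9667 [ 0.38927756 -0.35172194  0.24990955]
```

View pics/t3.png

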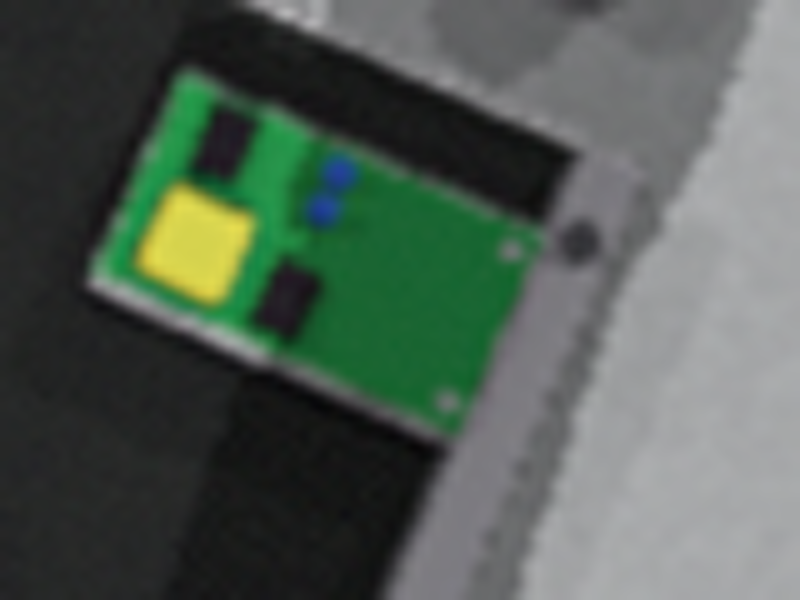

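The board's top edge, from (540,240) to (455,435), lies on the bar's inner edge along its whole width with no visible gap. I'll hand it in.

```bash
python3 -c "
from cell import job
print(job.sign_off())"
```

```text
the job is handed in; nothing more can be done
None
```

The green-board module lies flat with its board up and its top end flush against the stop bar; the covered module still stands, nothing else was seen to move, and I handed the job in at about 11 s.

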